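# Prop the drooping suction pipe level on the ratchet stand

## Task

The pump's white suction pipe has drooped at its swivel union. Stand the blue ratchet pipe stand under the pipe's free end, on its base, with the cradle beneath the pipe, then raise its carriage notch by notch by the orange tab until the pawl catches in the notch where the cradle carries the pipe level, and let go. The pawl does not let the carriage down again, so do not raise it too far; leave the other things on the bench where they are.

Things in the scene. Friction and masses are not known exactly. Their poses are not given: they have to be found in the camera images.
- stand_grip (a point): Centre of the black rubber grip atop the pipe stand's column: 24 (x) x 20 (y) x 38 mm, 180 mm above the stand's underside, column top 201 mm up. Stand axes: x from the column towards the cradle, z up. Carry the loose stand (0.84 kg, balanced within 10 mm of the column) by this grip: held by tab or cradle the carriage would run up.
- stand_foot (a point): Centre of the column (20 x 16 mm) on the underside of the stand's blue base plate; axes as stand_grip. The plate is 8 mm thick and reaches 85 mm ahead (+x), 65 mm behind and 50 mm to each side of the column. Ratchet teeth are on the column's -x face.
- cradle (a point): Middle of the bottom line of the carriage's blue V cradle, 55 mm ahead (+x) of the column axis, 40 mm above the bench in the lowest notch; axes as stand_grip. The V runs 28 mm along x, is 120 degrees open, 46 mm wide, its lips 13 mm above the bottom line. A seated pipe's axis is 27.7 mm above it. The carriage sleeve reaches 18 mm ahead of the column axis: the pipe's end stays beyond that.
- lifting_tab (a point): Centre of the carriage's orange lifting tab, an upright grip 28 (x) x 20 (y) x 46 mm (z), 70 mm behind (-x) the column axis, 57 mm above the cradle's bottom line (97 mm above the bench in the lowest notch); axes as stand_grip. Pinch it across y from above. Lifting takes about 3 N, 5 to 6 N with the pipe on the cradle.
- carriage (a joint): Height of the carriage in m: 0 in the lowest notch, up is positive, stop at 0.082. Notches every 0.015 (0 to 0.075). The sprung pawl drops in about 1 mm above each notch and then holds the carriage at it; let go between notches, it falls to the notch below. Notch 0.060 holds the seated pipe level; one notch more or less tilts it by 0.06 rad.
- pipe_end (a point): Centre of the free end face of the white suction pipe (48 mm outside diameter), on its axis; x points out along the pipe, away from the pump; y is level. The pipe hangs on a swivel union at the pump, 262 mm from this end and 128 mm above the bench; seen from above its direction is fixed.
- suction_pipe (a joint): Tilt of the suction pipe (0.45 kg) at its union in rad: 0 level, negative drooping. It rests at -0.09, can be lifted to 0.15, and falls back when let go.
- spray_can: Spray can (green and white, red cap, 53 dia x 165), sizes in mm, a bystander; origin at the centre of its underside.
- grease_tin: Grease tin (blue and white, 83 dia x 60), sizes in mm, a bystander; origin at the centre of its underside.
- parts_jar: Screw jar (grey with red lid, 66 dia x 80), sizes in mm, a bystander; origin at the centre of its underside.
- tape_measure: Yellow and black tape measure (34 x 78 x 68), sizes in mm, a bystander; origin at the centre of its underside.

How it is judged:
By the outcome, as a careful person would: the job done as asked, in the order asked, and still so for the second after the job is handed in, with the robot touching nothing.
It also fails if it takes over 48 s, if anything falls off the work surface, if the arm or the gripper's body presses on something with over 40 N, if the wrist force passes 120 N, or if a joint passes its speed limit or range.

## Robot

A 6-joint arm with a two-finger parallel gripper is mounted at the origin on a cart in front of the work surface, level with it; the furniture and walls round the work are solid. World frame = base frame: x ahead of the robot, y to its left, z up, the work surface at z = 0. Lengths are in mm, angles in rad, forces in N, time in s.
With the tool pointing down it reaches from about 250 to 775 mm from the base axis. Payload 4 kg.
Tool frame: the origin (TCP) lies at the centre of the arm's flange, where the gripper is bolted on; the fingertips stand 173 mm ahead of it and the grasp point (between the pads) lies 155 mm ahead of it (pinch_z is the distance from the TCP to the grasp point, in mm); z points along the fingers, y is the line along which they close (so a half turn about z gives the same grasp; the last joint's range is limited). The gripper opens to 85 mm and grips with 20 to 120 N. Pads are 22 mm wide; open, the fingers measure 114 mm over their backs; the gripper's body (76 mm by 85 mm) begins 54 mm behind the grasp point. The pads swing forward as they close: fully open they stand 13 mm farther back than shut.
Start: joints at [1.236, 0.087, 1.371, -0, 1.684, -0.103], TCP at [126.354, 535.289, 404.741] pointing down, gripper open.
Joint ranges: [-3.1, 3.1], [-0.76, 2.03], [0.27, 2.55], [-1.08, 4.22], [0.17, 2.65], [-2.57, 2.57]. Speed limits (rad/s): [2.79, 2.79, 3.14, 3.14, 3.14, 3.14].

## Interface

Orientations are given as a unit quaternion [x, y, z, w].
In Python, from workcell import read_state, camera, hand_in, pinch_z gives the robot as it stands. The module is installed in compiled form; this text tells all that it offers.
- The arm moves only by the tool servo_tool, never from a script. Its argument "increments" is a list of rows, each an object of numbers: "jaw": the gripper's target within -1 to 1 (shut at 1, half-way at 0, fully open at -1); "dx", "dy", "dz": the shift along the tool's x, y, z in cm; "twist": the turn about the tool's z in rad. A call has 1 to 12 rows; each row is the pose to reach, as a shift and turn from the pose commanded when the call began, along the tool's axes at that moment; what a row does not reach only later rows make up. A row lasts 1/8 s, in which the tool goes at most 62.5 mm and 10.7 degrees, less where a joint would pass 70% of its speed; a pose out of reach is approached as far as the arm can. A call with a gripper value outside its range is refused whole. The fingers move at their own pace and stop on an object; "grip_force" is the grip in N (left out, the last holds). Time passes only in rows, so rows that repeat a pose let the fingers close. It gives the time, the measured TCP pose, the force, the opening and the grip force at its end, in the units of the state.
- read_state(): the state, without advancing time (a new reading comes with each control period).
- camera(name): name is "side" or "top" or "wrist"; returns a dict with "pixels" (384x512x3 uint8, red, green, blue), "depth" (384x512 float32, mm along the optical axis (not along the pixel's ray), 0 where there is no reading), "camera_matrix" (3x3 intrinsics, pixels), "cam_to_world" (4x4, takes a point from camera to world coordinates). Camera axes: x right, y up, looking along -z (the intrinsics and any distortion apply to the point x, -y, -z); pixel columns grow to the right and rows downward; lengths in mm; the calibration is good to about 2 mm. The wrist camera is an equidistant fisheye: a pixel r from the principal point sees the ray r / f radians off the axis. A picture is of the moment at which its call begins.
- hand_in(): hands the job in; it is judged then, once.
The state is a dict: "clock": time; "joint_positions": joint angles; "qd": joint speeds; "joint_torque": joint torques, N m; "tool_pos": TCP position; "eef_rot": TCP orientation; "contact_force": force on the tool from outside, world axes, zero at the start; "moment": the same for the moment, N m; "opening": finger opening in mm; "grip_force": force on a finger pad.
Only numpy, scipy, OpenCV 4.12 (cv2) and the standard library are available. Lean on these libraries where they do the work, as an engineer would, in place of code of your own. Each camera call takes 0.05 s, during which the arm holds its last target. There are 200 camera calls.

## Working session

There is one attempt and no reset: what is moved stays moved. The work goes in short steps, Python scripts to look and compute and a tool call to move; the robot and the scene stay as the last step left them, time stands still between calls to the robot, and variables do not carry over. Pictures are saved under pics/ and viewed, at most 10 in all, crops included, and the job is handed in when it is done.

Besides the shell and the picture viewer there is one more tool, called after ">>>" as name(argument=value, ...), one argument or row to a line, values as JSON. servo_tool: Moves the arm, as the interface text tells. Its arguments: {"type":"object","properties":{"increments":{"type":"array","items":{"type":"object","properties":{"jaw":{"type":"number"},"dx":{"type":"number"},"dy":{"type":"number"},"dz":{"type":"number"},"twist":{"type":"number"}}}},"grip_force":{"type":"number"}},"required":["increments"]}

```bash
mkdir -p pics
cat > h.py <<'E'
import numpy as np, cv2
from workcell import read_state, camera, hand_in, pinch_z
def cloud(c):
    K=c["camera_matrix"];d=c["depth"];T=c["cam_to_world"]
    v,u=np.mgrid[0:d.shape[0],0:d.shape[1]]
    P=np.stack([(u-K[0,2])/K[0,0]*d,-(v-K[1,2])/K[1,1]*d,-d,np.ones_like(d)],-1)@T.T
    P=P[...,:3];P[d==0]=np.nan
    return P
def save(c,n): cv2.imwrite("pics/"+n,c["pixels"][...,::-1])
E
python3 - <<'E'
from h import *
a=camera("top");b=camera("side")
np.savez("c0.npz",top=a["pixels"],side=b["pixels"],ptop=cloud(a),pside=cloud(b))
cv2.imwrite("pics/top0.png",a["pixels"][...,::-1]);save(b,"side0.png")
print(a["camera_matrix"],a["cam_to_world"].round(3),b["cam_to_world"].round(3),read_state())
print((a["depth"]>0).mean(),(b["depth"]>0).mean())
E
```

```text
[[438.24649515   0.         251.5893605 ]
 [  0.         438.24649515 188.17819952]
 [  0.           0.           1.        ]] [[-8.400000e-02  9.710000e-01 -2.250000e-01  2.747920e+02]
 [-9.960000e-01 -8.400000e-02  1.300000e-02  1.335300e+01]
 [-7.000000e-03  2.260000e-01  9.740000e-01  1.456627e+03]
 [ 0.000000e+00  0.000000e+00  0.000000e+00  1.000000e+00]] [[ 1.00000e+00 -1.10000e-02  1.50000e-02  5.98706e+02]
 [ 1.80000e-02  6.30000e-01 -7.76000e-01 -8.54435e+02]
 [-1.00000e-03  7.77000e-01  6.30000e-01  8.25396e+02]
 [ 0.00000e+00  0.00000e+00  0.00000e+00  1.00000e+00]] {'clock': 0.1, 'joint_positions': array([ 1.23590944e+00,  8.79086161e-02,  1.37209410e+00,  3.78107473e-05,
        1.68360513e+00, -1.03105595e-01]), 'qd': array([-5.37126152e-05, -4.25679990e-04, -3.77011938e-03,  1.62268175e-03,
        3.16701498e-05,  5.67402114e-04]), 'joint_torque': array([ 1.83070730e-03, -3.53012466e+01, -3.14219356e+01, -2.50611729e-04,
        7.94781401e-03, -6.67596069e-06]), 'tool_pos': array([126.31217738, 535.20249935, 403.64535972]), 'eef_rot': array([ 1.15629252e-01,  9.93291931e-01, -9.79447026e-04, -2.37238356e-04]), 'contact_force': array([ 0.31051573,  0.66480126, -0.07557385]), 'moment': array([ 0.00428274, -0.03720758,  0.00749602]), 'grip_force': 0.0, 'opening': 85.56347832190188}
0.9959665934244791 0.9962870279947916
```

View pics/top0.png

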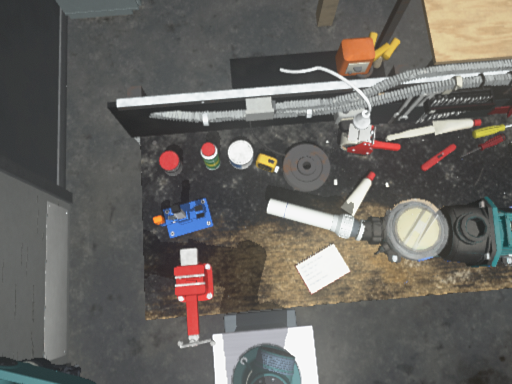

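View pics/side0.png

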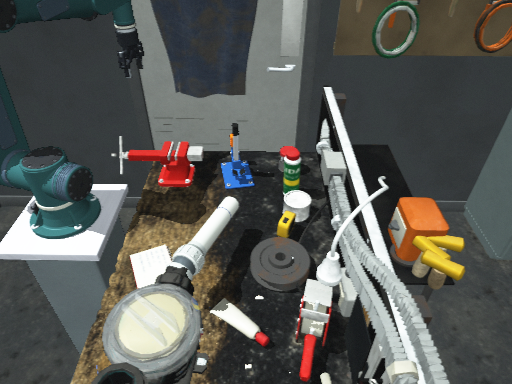

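The top view shows the stand at (188,217) with its orange tab at the left (158,220), the pipe's free end at (272,207) and the union near (365,230). The side view shows the same layout: stand at (237,170), pipe end at (232,203). The stand is already roughly aligned with the pipe.

Run:
```python
from h import *
z=np.load("c0.npz")
for n in("top","side"):
    im=z[n];P=z["p"+n];hsv=cv2.cvtColor(im,cv2.COLOR_RGB2HSV).astype(int);H,S,V=hsv[...,0],hsv[...,1],hsv[...,2]
    X,Y,Z=P[...,0],P[...,1],P[...,2]
    reg=(X>200)&(X<650)&(Y>120)&(Y<450)
    m=(H>100)&(H<125)&(S>130)&(V>60)&reg&(Z<200)
    b=m&(Z<16)
    pts=P[b][:,:2].astype(np.float32)
    r=cv2.minAreaRect(pts);print(n,"base",b.sum(),r,np.median(Z[b]),cv2.boxPoints(r).round(0).tolist())
    hi=m&(Z>30);print(" blue hi",hi.sum(),np.nanmedian(P[hi],0) if hi.any() else 0, np.nanmax(Z[hi]) if hi.any() else 0)
    o=(H>5)&(H<18)&(S>150)&(V>120)&reg&(Z>60)&(Z<150)
    print(" tab",o.sum(),np.median(P[o],0), P[o].min(0),P[o].max(0))
    g=reg&(Z>150)&(Z<215)&(np.hypot(X-np.median(X[b]),Y-np.median(Y[b]))<90)
    print(" grip",g.sum(),np.median(P[g],0) if g.any() else 0,P[g].min(0),P[g].max(0))
    # pipe: whiteish
    w=(S<60)&(V>140)&(Z>75)&(Z<170)&(X>200)&(X<520)&(Y>-150)&(Y<120)
    num,lab,st,c=cv2.connectedComponentsWithStats(w.astype(np.uint8))
    i=1+st[1:,4].argmax();w=lab==i;q=P[w];print(" pipe",w.sum(),st[i],q.min(0),q.max(0))
    # direction by line fit, axis by slices in Y
    vx,vy,x0,y0=cv2.fitLine(q[:,:2].astype(np.float32),cv2.DIST_HUBER,0,.01,.01).ravel();d=np.array([vx,vy])*np.sign(vy)
    s=(q[:,:2]-[x0,y0])@d;t=(q[:,:2]-[x0,y0])@[-d[1],d[0]]
    print(" dir",d,np.degrees(np.arctan2(d[1],d[0])),"c",x0,y0)
    for a in np.arange(s.max()//20*20-200,s.max(),20):
        k=(s>a)&(s<a+20); print("  s",a+10,k.sum(),"t",np.percentile(t[k],[1,99]).round(1),"ztop",np.percentile(q[k,2],97).round(1))
    print(" smax",np.percentile(s,[99,99.7,100]), np.array([x0,y0])+d*np.percentile(s,99.7))
```

```text
top base 717 ((529.8379516601562, 216.55162048339844), (103.51815032958984, 149.89938354492188), 11.550942420959473) 7.677013129261695 [[464.0, 280.0], [494.0, 133.0], [596.0, 153.0], [566.0, 300.0]]
 blue hi 220 [520.80024333 209.5642171   41.68304763] 186.9350853117012
 tab 67 [509.8240691  292.12319469 116.20789769] [501.21783567 280.4947644   84.31612784] [521.55082067 308.56492716 124.73378472]
 grip 83 [522.76456196 224.64415334 197.52164781] [514.11401906 213.05391913 151.21954409] [538.95530967 239.93826844 205.74061767]
 pipe 430 [267 205  36  18 430] [ 465.1832186  -149.89487413  104.40648082] [519.88108629 -45.52910332 140.49638215]
 dir [0.28079277 0.9597684 ] 73.692474 c 498.74072 -98.96407Traceback (most recent call last):
  File "<stdin>", line 25, in <module>
    return _quantile_unchecked(
        a, q, axis, out, overwrite_input, method, keepdims, weights)
    return _ureduce(a,
                    func=_quantile_ureduce_func,
    ...<5 lines>...
                    overwrite_input=overwrite_input,
                    method=method)
    r = func(a, **kwargs)
    result = _quantile(arr,
                       quantiles=q,
    ...<2 lines>...
                       out=out,
                       weights=wgt)
    slices_having_nans = np.isnan(arr[-1, ...])
                                  ~~~^^^^^^^^^
IndexError: index -1 is out of bounds for axis 0 with size 0
```

Run:
```python
from h import *
z=np.load("c0.npz")
for n in("top","side"):
    im=z[n];P=z["p"+n];hsv=cv2.cvtColor(im,cv2.COLOR_RGB2HSV).astype(int);H,S,V=hsv[...,0],hsv[...,1],hsv[...,2]
    X,Y,Z=P[...,0],P[...,1],P[...,2]
    if n=="side":
        b=(H>100)&(H<125)&(S>130)&(V>60)&(X>400)&(X<650)&(Y>120)&(Y<330)&(Z<16)
        if b.sum()>20: print("base",b.sum(),cv2.boxPoints(cv2.minAreaRect(P[b][:,:2].astype(np.float32))).round().tolist(),np.median(Z[b]))
        g=(Z>150)&(Z<215)&(np.hypot(X-527,Y-226)<60);print("grip",g.sum(),np.median(P[g],0),P[g].min(0),P[g].max(0))
    w=(S<60)&(V>110)&(Z>75)&(Z<165)&(X>400)&(X<560)&(Y>-240)&(Y<60)
    num,lab,st,c=cv2.connectedComponentsWithStats(w.astype(np.uint8))
    i=1+st[1:,4].argmax();w=lab==i;q=P[w];print(n,"pipe",w.sum(),st[i],q.min(0).round(),q.max(0).round())
    d=np.array([.2,.98]);d/=np.linalg.norm(d);o=np.array([500.,-100.])
    for it in range(3):
        nn=np.array([d[1],-d[0]]);s=(q[:,:2]-o)@d;t=(q[:,:2]-o)@nn;e=np.percentile(s,99.5)
        A=np.arange(e-160,e-5,12);C=[]
        for a in A:
            k=(s>=a)&(s<a+12); C.append([a+6,*np.percentile(t[k],[2,98]),np.percentile(q[k,2],95)])
        C=np.array(C);mid=(C[:,1]+C[:,2])/2;f=np.polyfit(C[:,0],mid,1)
        if it<2: o=o+nn*f[1];d=d+nn*f[0];d/=np.linalg.norm(d)
    print(C.round(1)); print("dir deg",np.degrees(np.arctan2(d[1],d[0])),"end",o+d*e,"slope z",np.polyfit(C[:,0],C[:,3],1)[0])
```

```text
top pipe 1044 [ 267  199   67   33 1044] [ 428. -240.  103.] [545. -46. 151.]
[[-99.7 -22.4  21.8 145.1]
 [-87.7 -22.6  23.8 143.4]
 [-75.7 -22.3  22.8 141.4]
 [-63.7 -22.6  21.9 141.9]
 [-51.7 -22.5  22.  139.9]
 [-39.7 -21.9  22.4 139.9]
 [-27.7 -22.3  22.1 137.9]
 [-15.7 -22.2  21.8 136.1]
 [ -3.7 -22.   21.9 135.8]
 [  8.3 -22.   21.8 135.8]
 [ 20.3 -21.7  22.1 133.2]
 [ 32.3 -22.3  21.8 132.4]
 [ 44.3 -22.   22.7 131.4]]
dir deg 69.2753562893145 end [525.74744536 -50.57040009] slope z -0.09192235738951109
base 526 [[461.0, 306.0], [497.0, 127.0], [598.0, 148.0], [562.0, 326.0]] 9.285204371400425
grip 99 [529.34912777 215.67443904 183.67148742] [516.27241634 211.48811888 150.95751964] [539.5751933  236.31470929 204.66416277]
side pipe 986 [189 196  50  53 986] [ 440. -240.   97.] [550. -47. 151.]
[[-101.7  -21.9   20.6  144.4]
 [ -89.7  -20.4   20.1  143.6]
 [ -77.7  -19.2   20.3  141.9]
 [ -65.7  -20.8   19.8  140.9]
 [ -53.7  -17.9   20.   139.9]
 [ -41.7  -21.1   20.   138.6]
 [ -29.7  -19.1   20.2  138.5]
 [ -17.7  -20.2   20.3  137.1]
 [  -5.7  -20.4   20.3  135.9]
 [   6.3  -19.9   20.1  134.3]
 [  18.3  -19.6   19.7  132.9]
 [  30.3  -20.9   20.   133.3]
 [  42.3  -19.7   19.5  130.8]]
dir deg 68.66784138149559 end [532.46083912 -54.02212972] slope z -0.09121037892477674
```

The two views agree: column at about (527,226) with stand x at −78.5°, and pipe end at about (527,−51) with axis 69° and slope −0.09 as expected. I'll move above the grip, with the tool's y along the stand's y.

>>> servo_tool(
  increments=[
    {"dx":-4.6,"dy":-2.1,"dz":-0.5,"twist":0.114,"jaw":-1},
    {"dx":-9.2,"dy":-4.2,"dz":-1,"twist":0.228,"jaw":-1},
    {"dx":-13.8,"dy":-6.3,"dz":-1.5,"twist":0.342,"jaw":-1},
    {"dx":-18.4,"dy":-8.4,"dz":-2,"twist":0.455,"jaw":-1},
    {"dx":-23,"dy":-10.5,"dz":-2.5,"twist":0.569,"jaw":-1},
    {"dx":-27.6,"dy":-12.6,"dz":-3,"twist":0.683,"jaw":-1},
    {"dx":-32.2,"dy":-14.7,"dz":-3.5,"twist":0.797,"jaw":-1},
    {"dx":-36.8,"dy":-16.8,"dz":-3.5,"twist":0.91,"jaw":-1},
    {"dx":-41.4,"dy":-18.9,"dz":-3.5,"twist":1.024,"jaw":-1},
    {"dx":-46.1,"dy":-20.95,"dz":-3.5,"twist":1.138,"jaw":-1},
    {"dx":-46.1,"dy":-20.95,"dz":-3.5,"twist":1.138,"jaw":-1},
    {"dx":-46.1,"dy":-20.95,"dz":-3.5,"twist":1.138,"jaw":-1},
  ],
)

```text
clock: 1.6
tool_pos: [526.8, 225.5, 439.0]
eef_rot: [0.632, 0.775, -0.0, -0.001]
contact_force: [0.0, 0.8, -0.3]
opening: 85.6
grip_force: 0.0
```

Run:
```python
from h import *
w=camera("wrist");save(w,"w1.png");print(pinch_z, w["camera_matrix"],w["cam_to_world"].round(3).tolist())
np.savez("w1.npz",**w)
s=read_state();print(s["tool_pos"],s["eef_rot"],s["clock"])
```

```text
154.70000000000002 [[297.31863964   0.         256.22046335]
 [  0.         297.31863964 192.0267907 ]
 [  0.           0.           1.        ]] [[0.98, -0.192, -0.052, 512.466], [0.199, 0.943, 0.268, 293.495], [-0.003, -0.273, 0.962, 407.718], [0.0, 0.0, 0.0, 1.0]]
[526.37369187 225.97327024 439.43432485] [ 6.32119740e-01  7.74870551e-01 -2.07842846e-04 -4.70121899e-04] 1.65
```

View pics/w1.png

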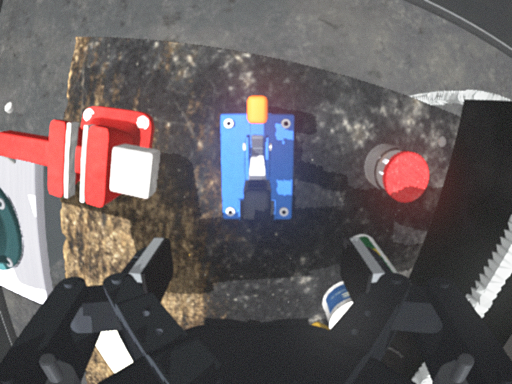

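The wrist view shows the stand square and centred between the fingers, with the grip top near (257,203) and the orange tab at (257,110). I'll descend onto the grip and close.

>>> servo_tool(
  increments=[
    {"dz":2.5,"jaw":-1},
    {"dz":5,"jaw":-1},
    {"dz":7.5,"jaw":-1},
    {"dz":9.5,"jaw":-1},
    {"dz":10.4,"jaw":-1},
    {"dz":10.4,"jaw":0.2},
    {"dz":10.4,"jaw":1},
    {"dz":10.4,"jaw":1},
    {"dz":10.4,"jaw":1},
    {"dz":10.4,"jaw":1},
    {"dz":10.4,"jaw":1},
    {"dz":10.4,"jaw":1},
  ],
  grip_force=80,
)

```text
invalid input
```

>>> servo_tool(
  increments=[
    {"dz":2.5,"jaw":-1},
    {"dz":5.0,"jaw":-1},
    {"dz":7.5,"jaw":-1},
    {"dz":9.5,"jaw":-1},
    {"dz":10.4,"jaw":-1},
    {"dz":10.4,"jaw":-1},
  ],
)

```text
invalid input
```

>>> servo_tool(
  grip_force=80,
  increments=[
    {"jaw":0.2},
    {"jaw":0.6},
    {"jaw":1},
    {"jaw":1},
    {"jaw":1},
    {"jaw":1},
  ],
)

```text
invalid input
```

>>> servo_tool(
  increments=[
    {"dx":0,"dy":0,"dz":2.5,"twist":0,"jaw":-1},
    {"dx":0,"dy":0,"dz":5,"twist":0,"jaw":-1},
    {"dx":0,"dy":0,"dz":7.5,"twist":0,"jaw":-1},
    {"dx":0,"dy":0,"dz":9.5,"twist":0,"jaw":-1},
    {"dx":0,"dy":0,"dz":10.4,"twist":0,"jaw":-1},
    {"dx":0,"dy":0,"dz":10.4,"twist":0,"jaw":-1},
  ],
)

```text
clock: 2.4
tool_pos: [526.2, 226.1, 335.5]
eef_rot: [0.632, 0.775, -0.0, -0.0]
contact_force: [-0.9, -0.1, -0.2]
opening: 85.4
grip_force: 0.0
```

```bash
python3 -c "
from h import *
s=read_state();print(s['clock'],s['tool_pos'],s['opening'],s['contact_force'])"
```

```text
2.4 [526.2399149  226.13904222 335.50868405] 85.38968999493241 [-0.87129159 -0.12101005 -0.24532526]
```

Every field is required in each row. Closing on the grip now.

>>> servo_tool(
  grip_force=80,
  increments=[
    {"dx":0,"dy":0,"dz":0,"twist":0,"jaw":0},
    {"dx":0,"dy":0,"dz":0,"twist":0,"jaw":0.5},
    {"dx":0,"dy":0,"dz":0,"twist":0,"jaw":1},
    {"dx":0,"dy":0,"dz":0,"twist":0,"jaw":1},
    {"dx":0,"dy":0,"dz":0,"twist":0,"jaw":1},
    {"dx":0,"dy":0,"dz":0,"twist":0,"jaw":1},
    {"dx":0,"dy":0,"dz":0,"twist":0,"jaw":1},
    {"dx":0,"dy":0,"dz":0,"twist":0,"jaw":1},
  ],
)

```text
clock: 3.4
tool_pos: [526.9, 225.4, 336.3]
eef_rot: [0.633, 0.774, 0.0, 0.0]
contact_force: [-1.2, -2.1, 4.7]
opening: 19.1
grip_force: 79.8
```

>>> servo_tool(
  increments=[
    {"dx":0,"dy":0,"dz":-0.6,"twist":0,"jaw":1},
    {"dx":0,"dy":0,"dz":-1.2,"twist":0,"jaw":1},
    {"dx":-2,"dy":-0.1,"dz":-1.2,"twist":0.06,"jaw":1},
    {"dx":-4.5,"dy":-0.2,"dz":-1.2,"twist":0.13,"jaw":1},
    {"dx":-7,"dy":-0.3,"dz":-1.2,"twist":0.2,"jaw":1},
    {"dx":-9.5,"dy":-0.4,"dz":-1.2,"twist":0.28,"jaw":1},
    {"dx":-12,"dy":-0.5,"dz":-1.2,"twist":0.36,"jaw":1},
    {"dx":-14.5,"dy":-0.6,"dz":-1.2,"twist":0.44,"jaw":1},
    {"dx":-17,"dy":-0.7,"dz":-1.2,"twist":0.51,"jaw":1},
    {"dx":-19.5,"dy":-0.7,"dz":-1.2,"twist":0.567,"jaw":1},
    {"dx":-19.5,"dy":-0.7,"dz":-1.2,"twist":0.567,"jaw":1},
    {"dx":-19.5,"dy":-0.7,"dz":-1.2,"twist":0.567,"jaw":1},
  ],
)

```text
clock: 4.9
tool_pos: [558.8, 32.6, 346.9]
eef_rot: [0.824, 0.566, -0.001, -0.001]
contact_force: [-0.4, 0.3, -7.3]
opening: 19.4
grip_force: 78.8
```

Run:
```python
from h import *
a=camera("top");b=camera("side")
P=cloud(a);im=a["pixels"];np.savez("c1.npz",top=im,ptop=P,side=b["pixels"],pside=cloud(b))
A=cv2.resize(im[140:290,140:400],(780,450),interpolation=2)[...,::-1]
cv2.imwrite("pics/c1.png",A);save(b,"side1.png")
hsv=cv2.cvtColor(im,cv2.COLOR_RGB2HSV).astype(int);H,S,V=hsv[...,0],hsv[...,1],hsv[...,2]
m=(H>100)&(H<125)&(S>130)&(V>60)&(P[...,2]<35)&(P[...,1]<200)&(P[...,1]>-120)&(P[...,0]>400)&(P[...,0]<680)
r=cv2.minAreaRect(P[m][:,:2].astype(np.float32));print(r,cv2.boxPoints(r).round().tolist(),np.median(P[m][:,2]))
s=read_state();print(s["clock"],s["tool_pos"],s["eef_rot"],s["contact_force"],s["opening"])
```

```text
((550.6663818359375, 27.552234649658203), (156.3790740966797, 96.9979019165039), 79.0268783569336) [[488.0, -40.0], [583.0, -58.0], [613.0, 95.0], [518.0, 114.0]] 18.263550253332824
5.0 [558.79457199  33.24742014 347.21591744] [ 8.23925058e-01  5.66698528e-01 -2.88060214e-04 -4.39904155e-04] [-0.44631701  1.40211273 -8.01853026] 19.42877421055199
```

View pics/c1.png

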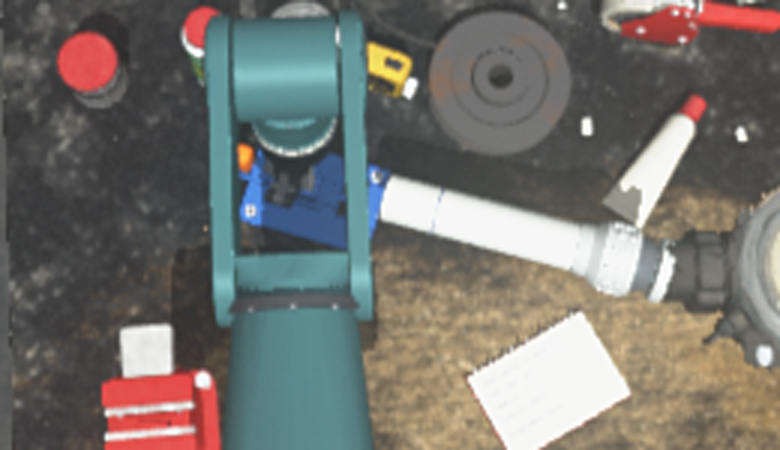

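View pics/side1.png

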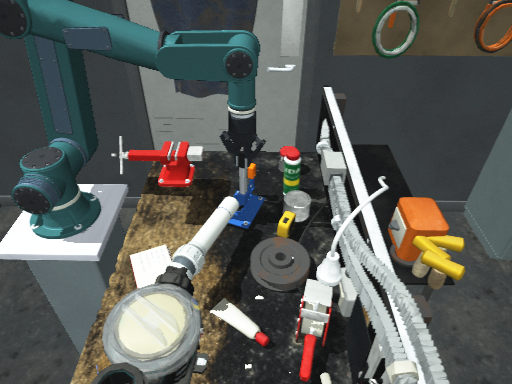

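The crop shows the held stand pointing at the pipe end, with the front edge of its base around crop (378,175) and the pipe end at (388,198). The side view shows the stand upright at (243,200), clear of everything. I'll slide it in 60 mm along the pipe and check before lowering.

>>> servo_tool(
  increments=[
    {"dx":-1,"dy":0,"dz":0,"twist":0,"jaw":1},
    {"dx":-2,"dy":0,"dz":0,"twist":0,"jaw":1},
    {"dx":-3,"dy":0,"dz":0,"twist":0,"jaw":1},
    {"dx":-4,"dy":0,"dz":0,"twist":0,"jaw":1},
    {"dx":-5,"dy":0,"dz":0,"twist":0,"jaw":1},
    {"dx":-6,"dy":0,"dz":0,"twist":0,"jaw":1},
    {"dx":-6,"dy":0,"dz":0,"twist":0,"jaw":1},
    {"dx":-6,"dy":0,"dz":0,"twist":0,"jaw":1},
  ],
)

```text
clock: 6.0
tool_pos: [537.6, -22.9, 347.7]
eef_rot: [0.824, 0.567, 0.0, -0.0]
contact_force: [0.8, -0.3, -7.7]
opening: 19.4
grip_force: 78.8
```

Run:
```python
from h import *
b=camera("wrist");save(b,"w2.png");a=camera("top");c=camera("side")
np.savez("c2.npz",top=a["pixels"],ptop=cloud(a),side=c["pixels"],pside=cloud(c))
T=b["cam_to_world"];K=b["camera_matrix"]
def proj(p):
    q=(np.linalg.inv(T)@np.append(p,1))[:3];q=np.array([q[0],-q[1],-q[2]]);th=np.arctan2(np.hypot(*q[:2]),q[2]);r=K[0,0]*th
    return (K[:2,2]+r*q[:2]/np.hypot(*q[:2])).round(1)
for p in([527,-51,104],[527,-51,128],[538,-23,201],[538+.358*-55,-23-.934*55,52]): print(p,proj(p))
s=read_state();print(s["clock"],s["tool_pos"],s["contact_force"],s["opening"])
```

```text
[527, -51, 104] [257.4 239.6]
[527, -51, 128] [257.5 253.8]
[538, -23, 201] [258.6 270.1]
[518.31, -74.37, 52] [257.5 240.2]
6.15 [537.58635474 -22.6989407  347.72070922] [ 0.21037164  0.67172906 -6.82511037] 19.197137420662592
```

View pics/w2.png

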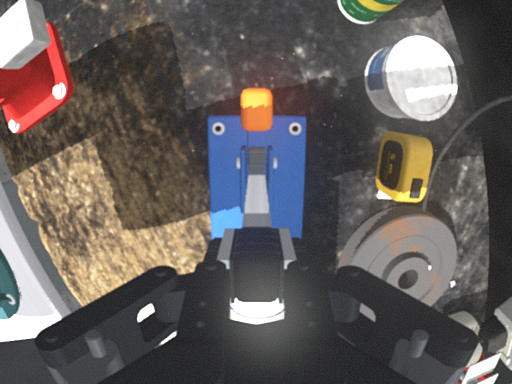

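The wrist view shows the column and pipe in line: pipe end white at (257,310) directly behind the column, tab at (257,108), tape measure and disc clear of the base. Lowering now.

>>> servo_tool(
  increments=[
    {"dx":0,"dy":0,"dz":0.4,"twist":0,"jaw":1},
    {"dx":0,"dy":0,"dz":0.8,"twist":0,"jaw":1},
    {"dx":0,"dy":0,"dz":1.1,"twist":0,"jaw":1},
    {"dx":0,"dy":0,"dz":1.2,"twist":0,"jaw":1},
    {"dx":0,"dy":0,"dz":1.25,"twist":0,"jaw":1},
    {"dx":0,"dy":0,"dz":1.25,"twist":0,"jaw":1},
    {"dx":0,"dy":0,"dz":1.25,"twist":0,"jaw":1},
  ],
)

```text
clock: 7.02
tool_pos: [537.3, -23.1, 336.5]
eef_rot: [0.824, 0.567, 0.0, 0.0]
contact_force: [-5.7, -0.7, 2.4]
opening: 19.1
grip_force: 80.2
```

Run:
```python
from h import *
z=np.load("c2.npz")
for n in("top","side"):
    im=z[n];P=z["p"+n];hsv=cv2.cvtColor(im,cv2.COLOR_RGB2HSV).astype(int);H,S,V=hsv[...,0],hsv[...,1],hsv[...,2]
    m=(H>100)&(H<125)&(S>130)&(V>60)&(P[...,2]<35)&(P[...,1]<120)&(P[...,1]>-180)&(P[...,0]>430)&(P[...,0]<650)
    r=cv2.minAreaRect(P[m][:,:2].astype(np.float32));print(n,m.sum(),cv2.boxPoints(r).round().tolist(),np.percentile(P[m][:,2],[10,50,90]))
d=np.array([.358,.934]);c=np.array([538,-23]);nn=np.array([.934,-.358])
for x,y in((-85,50),(-85,-50),(65,-50),(65,50)):print((c+d*x+nn*y).round())
s=read_state();print(s["clock"],s["tool_pos"],s["contact_force"],s["opening"])
```

```text
top 343 [[467.0, -67.0], [551.0, -101.0], [600.0, 21.0], [517.0, 55.0]] [15.18273074 19.21384091 23.27117623]
side 610 [[493.0, -98.0], [557.0, -122.0], [634.0, 90.0], [571.0, 113.0]] [18.04182742 20.86968312 23.44584464]
[ 554. -120.]
[461. -84.]
[515.  56.]
[608.  20.]
7.025 [537.27565319 -23.14706198 336.46713126] [-5.70199746 -0.67742922  2.42576896] 19.113287133756124
```

The base footprint matches the intended corners. Releasing and rising.

>>> servo_tool(
  increments=[
    {"dx":0,"dy":0,"dz":0,"twist":0,"jaw":0},
    {"dx":0,"dy":0,"dz":0,"twist":0,"jaw":-0.5},
    {"dx":0,"dy":0,"dz":0,"twist":0,"jaw":-0.5},
    {"dx":0,"dy":0,"dz":0,"twist":0,"jaw":-0.5},
    {"dx":0,"dy":0,"dz":-2,"twist":0,"jaw":-0.5},
    {"dx":0,"dy":0,"dz":-4.5,"twist":0,"jaw":-0.5},
    {"dx":0,"dy":0,"dz":-6.5,"twist":0,"jaw":-0.5},
    {"dx":2,"dy":0,"dz":-7,"twist":0,"jaw":-0.5},
    {"dx":4.5,"dy":0,"dz":-7,"twist":0,"jaw":-0.5},
    {"dx":7,"dy":0,"dz":-7,"twist":0,"jaw":-0.5},
    {"dx":7,"dy":0,"dz":-7,"twist":0,"jaw":-0.5},
    {"dx":7,"dy":0,"dz":-7,"twist":0,"jaw":-0.5},
  ],
)

```text
clock: 8.52
tool_pos: [562.6, 42.7, 404.4]
eef_rot: [0.824, 0.567, -0.001, -0.0]
contact_force: [1.0, 0.1, 0.1]
opening: 64.2
grip_force: 0.0
```

Run:
```python
from h import *
b=camera("wrist");save(b,"w3.png");a=camera("side");P=cloud(a);save(a,"side3.png")
t=camera("top")
for n,a in(("side",a),("top",t)):
    P=cloud(a);im=a["pixels"];hsv=cv2.cvtColor(im,cv2.COLOR_RGB2HSV).astype(int);H,S,V=hsv[...,0],hsv[...,1],hsv[...,2]
    m=(H>100)&(H<125)&(S>130)&(V>60)&(P[...,2]<20)&(P[...,1]<120)&(P[...,1]>-180)&(P[...,0]>430)&(P[...,0]<650)
    r=cv2.minAreaRect(P[m][:,:2].astype(np.float32));print(n,m.sum(),cv2.boxPoints(r).round().tolist(),np.percentile(P[m][:,2],[10,50,90]))
    o=(H>5)&(H<18)&(S>150)&(V>120)&(P[...,2]>60)&(P[...,2]<140)&(np.hypot(P[...,0]-563,P[...,1]-42)<60);print(o.sum(),P[o].min(0).round(),P[o].max(0).round() if o.any() else 0)
s=read_state();print(s["clock"],s["tool_pos"],s["contact_force"],s["opening"])
```

```text
side 615 [[487.0, -97.0], [554.0, -123.0], [638.0, 89.0], [571.0, 115.0]] [ 6.52476476  9.36931397 11.7067913 ]
102 [552.  23.  70.] [573.  48. 125.]
top 385 [[461.0, -83.0], [550.0, -119.0], [605.0, 18.0], [516.0, 54.0]] [ 4.22135225  7.90950964 12.02810645]
33 [550.  31.  94.] [569.  47. 124.]
8.675 [562.42890468  41.9139117  404.98259569] [-0.82801119 -0.31167182 -0.80420989] 63.56134018369734
```

View pics/w3.png

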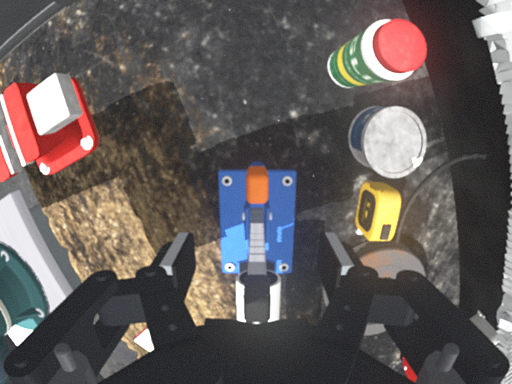

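The wrist view shows the stand square and standing, with the pipe at (257,285) centred under the column line and the tab at (257,180) between the fingers. Descending on the tab.

>>> servo_tool(
  increments=[
    {"dx":0,"dy":0,"dz":3,"twist":0,"jaw":-0.5},
    {"dx":0,"dy":0,"dz":6,"twist":0,"jaw":-0.5},
    {"dx":0,"dy":0,"dz":9,"twist":0,"jaw":-0.5},
    {"dx":0,"dy":0,"dz":12,"twist":0,"jaw":-0.5},
    {"dx":0,"dy":0,"dz":14,"twist":0,"jaw":-0.5},
    {"dx":0,"dy":0,"dz":15,"twist":0,"jaw":-0.5},
    {"dx":0,"dy":0,"dz":15,"twist":0,"jaw":0},
    {"dx":0,"dy":0,"dz":15,"twist":0,"jaw":0.5},
    {"dx":0,"dy":0,"dz":15,"twist":0,"jaw":1},
    {"dx":0,"dy":0,"dz":15,"twist":0,"jaw":1},
    {"dx":0,"dy":0,"dz":15,"twist":0,"jaw":1},
    {"dx":0,"dy":0,"dz":15,"twist":0,"jaw":1},
  ],
  grip_force=50,
)

```text
clock: 10.18
tool_pos: [562.8, 42.4, 256.5]
eef_rot: [0.824, 0.567, 0.001, 0.0]
contact_force: [-2.0, 0.4, 5.6]
opening: 19.6
grip_force: 52.8
```

>>> servo_tool(
  increments=[
    {"dx":0,"dy":0,"dz":-0.5,"twist":0,"jaw":1},
    {"dx":0,"dy":0,"dz":-1.0,"twist":0,"jaw":1},
    {"dx":0,"dy":0,"dz":-1.5,"twist":0,"jaw":1},
    {"dx":0,"dy":0,"dz":-1.8,"twist":0,"jaw":1},
    {"dx":0,"dy":0,"dz":-1.8,"twist":0,"jaw":1},
    {"dx":0,"dy":0,"dz":-2.3,"twist":0,"jaw":1},
    {"dx":0,"dy":0,"dz":-2.8,"twist":0,"jaw":1},
    {"dx":0,"dy":0,"dz":-3.3,"twist":0,"jaw":1},
    {"dx":0,"dy":0,"dz":-3.3,"twist":0,"jaw":1},
    {"dx":0,"dy":0,"dz":-3.3,"twist":0,"jaw":1},
  ],
)

```text
clock: 11.42
tool_pos: [562.6, 42.4, 288.5]
eef_rot: [0.824, 0.566, 0.0, 0.0]
contact_force: [0.8, 1.8, -1.2]
opening: 19.2
grip_force: 51.8
```

```bash
cat > chk.py <<'E'
from h import *
import sys
for n in("side","top"):
    a=camera(n);P=cloud(a);im=a["pixels"];cv2.imwrite("pics/%s_%s.png"%(n,sys.argv[1]),im[...,::-1])
    hsv=cv2.cvtColor(im,cv2.COLOR_RGB2HSV).astype(int);H,S,V=hsv[...,0],hsv[...,1],hsv[...,2]
    o=(H>5)&(H<18)&(S>150)&(V>120)&(P[...,2]>60)&(P[...,2]<220)&(np.hypot(P[...,0]-563,P[...,1]-42)<60)
    if o.any(): print(n,"tab",o.sum(),P[o].min(0).round(),P[o].max(0).round())
    m=(H>100)&(H<125)&(S>130)&(V>60)&(P[...,2]<20)&(P[...,1]<120)&(P[...,1]>-180)&(P[...,0]>430)&(P[...,0]<650)
    print(" base",cv2.boxPoints(cv2.minAreaRect(P[m][:,:2].astype(np.float32))).round().tolist(),np.percentile(P[m][:,2],[10,50,90]).round(1))
    w=(S<60)&(V>110)&(P[...,2]>75)&(P[...,2]<175)&(P[...,0]>400)&(P[...,0]<560)&(P[...,1]>-200)&(P[...,1]<0)
    num,lab,st,c=cv2.connectedComponentsWithStats(w.astype(np.uint8));w=lab==1+st[1:,4].argmax();q=P[w]
    s=(q[:,:2]-[527,-51])@[.358,.934];A=np.arange(-140,-20,12)
    print(" pipe slope",np.polyfit(A+6,[np.percentile(q[(s>=x)&(s<x+12),2],95) for x in A],1))
s=read_state();print(s["clock"],s["tool_pos"],s["contact_force"],s["opening"])
E
python3 chk.py a
```

```text
side tab 89 [552.  25. 102.] [571.  50. 162.]
 base [[487.0, -97.0], [554.0, -124.0], [638.0, 82.0], [571.0, 110.0]] [ 6.5  9.4 11.6]
 pipe slope [-8.90122359e-02  1.30502946e+02]
 base [[461.0, -83.0], [550.0, -118.0], [604.0, 19.0], [515.0, 54.0]] [ 3.9  8.1 12.5]
 pipe slope [-9.47266275e-02  1.30391804e+02]
11.525 [562.5852432   42.36534202 288.28105147] [ 1.12671133  1.91861005 -1.50357916] 19.48105466389186
```

>>> servo_tool(
  increments=[
    {"dx":0,"dy":0,"dz":-0.4,"twist":0,"jaw":1},
    {"dx":0,"dy":0,"dz":-0.8,"twist":0,"jaw":1},
    {"dx":0,"dy":0,"dz":-1.2,"twist":0,"jaw":1},
    {"dx":0,"dy":0,"dz":-1.5,"twist":0,"jaw":1},
    {"dx":0,"dy":0,"dz":-1.5,"twist":0,"jaw":1},
    {"dx":0,"dy":0,"dz":-1.9,"twist":0,"jaw":1},
    {"dx":0,"dy":0,"dz":-2.3,"twist":0,"jaw":1},
    {"dx":0,"dy":0,"dz":-2.7,"twist":0,"jaw":1},
    {"dx":0,"dy":0,"dz":-3.05,"twist":0,"jaw":1},
    {"dx":0,"dy":0,"dz":-3.05,"twist":0,"jaw":1},
    {"dx":0,"dy":0,"dz":-3.05,"twist":0,"jaw":1},
  ],
)

```text
clock: 12.9
tool_pos: [562.5, 42.3, 319.0]
eef_rot: [0.824, 0.567, 0.0, 0.0]
contact_force: [1.0, 0.9, -2.2]
opening: 19.6
grip_force: 51.6
```

```bash
python3 chk.py b
```

```text
side tab 92 [553.  25. 139.] [571.  51. 186.]
 base [[480.0, -94.0], [554.0, -123.0], [621.0, 51.0], [547.0, 79.0]] [ 6.7  9.3 12. ]
 pipe slope [1.49994264e-02 1.56924274e+02]
 base [[462.0, -83.0], [546.0, -116.0], [600.0, 21.0], [515.0, 54.0]] [ 3.9  8.1 12.9]
 pipe slope [2.71897844e-02 1.57585657e+02]
13.0 [562.54462283  42.33078986 318.81859865] [ 1.12368776  0.5599763  -3.84848797] 19.17528243520681
```

The pipe is about 0.015 rad above level, as expected roughly 3 mm over notch 0.060. I'll ease it down onto the pawl, then release and back off upward.

>>> servo_tool(
  increments=[
    {"dx":0,"dy":0,"dz":0.1,"twist":0,"jaw":1},
    {"dx":0,"dy":0,"dz":0.2,"twist":0,"jaw":1},
    {"dx":0,"dy":0,"dz":0.3,"twist":0,"jaw":1},
    {"dx":0,"dy":0,"dz":0.3,"twist":0,"jaw":1},
  ],
)

```text
clock: 13.5
tool_pos: [562.5, 42.4, 316.6]
eef_rot: [0.824, 0.567, 0.0, 0.0]
contact_force: [-1.9, 1.0, 1.4]
opening: 19.5
grip_force: 52.4
```

>>> servo_tool(
  increments=[
    {"dx":0,"dy":0,"dz":0,"twist":0,"jaw":0.3},
    {"dx":0,"dy":0,"dz":0,"twist":0,"jaw":-0.4},
    {"dx":0,"dy":0,"dz":0,"twist":0,"jaw":-0.4},
    {"dx":0,"dy":0,"dz":0,"twist":0,"jaw":-0.4},
    {"dx":0,"dy":0,"dz":-1.5,"twist":0,"jaw":-0.4},
    {"dx":0,"dy":0,"dz":-4,"twist":0,"jaw":-0.4},
    {"dx":0,"dy":0,"dz":-7,"twist":0,"jaw":-0.4},
    {"dx":1,"dy":0,"dz":-10,"twist":0,"jaw":-0.4},
    {"dx":3,"dy":0,"dz":-12,"twist":0,"jaw":-0.4},
    {"dx":5,"dy":0,"dz":-12,"twist":0,"jaw":-0.4},
    {"dx":5,"dy":0,"dz":-12,"twist":0,"jaw":-0.4},
  ],
)

```text
clock: 14.88
tool_pos: [580.6, 90.3, 434.8]
eef_rot: [0.823, 0.567, -0.001, -0.0]
contact_force: [0.3, 0.1, 0.2]
opening: 59.9
grip_force: 0.0
```

```bash
python3 chk.py c; python3 -c "
import cv2
i=cv2.imread('pics/side_c.png')[130:300,140:340];cv2.imwrite('pics/sc.png',cv2.resize(i,None,fx=3,fy=3))"
```

```text
side tab 114 [553.  22. 141.] [574.  50. 184.]
 base [[480.0, -95.0], [556.0, -123.0], [633.0, 87.0], [557.0, 115.0]] [ 6.6  9.5 12. ]
 pipe slope [4.36405075e-03 1.54816053e+02]
top tab 8 [556.  29. 164.] [564.  32. 183.]
 base [[459.0, -82.0], [545.0, -119.0], [605.0, 19.0], [519.0, 56.0]] [ 3.8  7.8 12.6]
 pipe slope [1.62288045e-02 1.55250972e+02]
14.975 [580.36872128  89.12241586 434.08151974] [-0.87155462 -0.09175687 -0.95255712] 59.88583550544081
```

View pics/sc.png

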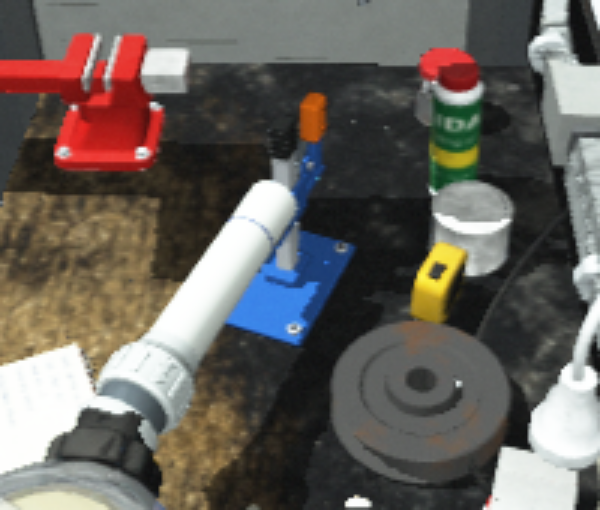

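The crop shows the pipe carried level on the stand: pipe end at (270,195), tab raised at (313,117), and nothing else moved. The tab top went from 124 to 184 mm, which is notch 0.060.

```bash
python3 -c "
from h import *
print(hand_in())"
```

```text
the job is handed in; nothing more can be done
None
```

The job is handed in: the stand is on its base under the pipe end, its carriage is caught in the 0.060 notch with the pipe level to within about 0.01 rad by camera, and the gripper is clear; it took about 15 s, and the other things on the bench were not touched.

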